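Shut the spring-lid boxes before the test van drives off

TASK

The mobile test lab is about to drive. Of the three spring-lid fittings boxes on the bench, two stand open: press each open lid down, all the way past flush, and let go so that its push-push latch keeps it shut. Check that it stays down (if it springs up again, press again), and leave the lid that is already shut alone.

Things in the scene. Friction and masses are not known exactly. Their poses are not given: they have to be found in the camera images.
- pad_a (a point): Press spot on the lid of one of three identical spring-lid boxes fixed to the bench: steel box 150 x 114 x 60 mm, grey lid 158 x 124 x 6 mm with 20 mm rim, hinged on the robot's side, free edge away from the robot (+x, yaw within 0.3 rad). Point: middle of a 34 mm black disc on the lid's top, 33 mm from the free edge, 125 mm from the hinge; x runs to the free edge, z is the lid's upward normal.
- pad_b (a point): Same point on the second, identical box. Height of the point above the bench: 77 mm shut and latched, 123 mm standing open (lid tilted 22 degrees), 69 mm at the end stop when pressed. Pressing there takes about 4 N. Reaching the end stop for 0.3 s, then letting go, toggles the latch: an open lid stays shut, a shut one springs open; let go well short of it and the lid returns to what it was.
- pad_c (a point): Same point on the third, identical box (77 mm high when shut, 123 mm when open, end stop 69 mm). The boxes change places, so read the heights to see which lids are open. As an open lid is pressed down, the point moves about 12 mm towards +x; the press may land up to 15 mm from it. Press at 60 mm/s or slower: a fast touch on the lid is felt as a knock.

How it is judged (in metres and radians):
At the end, for the whole second after the job is handed in: All three lids are latched shut: each press spot is lower than 85 mm above the bench (77 mm when latched) and stays there with nothing pressing on it (height (world z) of each of pad_a, pad_b, pad_c below 0.085 m); the robot touches nothing.
It fails at once if the lid that was shut at the start springs open (its press spot higher than 95 mm) (height (world z) of pad_c above 0.095 m).
It also fails if it takes over 35 s, if anything falls off the work surface, if the arm or the gripper's body presses on something with over 40 N, if the wrist force passes 120 N, or if a joint passes its speed limit or range.

ROBOT

A 6-joint arm with a two-finger parallel gripper is mounted at the origin on the work surface. World frame = base frame: x ahead of the robot, y to its left, z up, the work surface at z = 0. Lengths are in m, angles in degrees, forces in N, time in s.
With the tool pointing down it reaches from about 0.35 to 0.875 m from the base axis. Payload 4.2 kg.
Tool frame: the origin (TCP) lies on the centre line of the jaws, within the pads' length; the fingertips stand 19 mm ahead of it and the grasp point (between the pads) is the TCP; z points along the fingers, y is the line along which they close (so a half turn about z gives the same grasp; the last joint's range is limited). The gripper opens to 87 mm and grips with 3 to 60 N. Pads are 19 mm wide; open, the fingers measure 117 mm over their backs; the gripper's body (75 mm by 190 mm) begins 51 mm behind the grasp point.
Start: joints at [14.817, 22.042, 0.453, 0, -68.411, -14.817], TCP at [0.625, 0, 0.242] pointing down, gripper open.
Joint ranges: [-179.83, 179.83], [-69.29, 118.12], [-61.27, 80.66], [-181.25, 117.63], [-171.15, -9.14], [-177.46, 177.46]. Speed limits (degrees/s): [159.86, 159.86, 180, 180, 180, 180].

INTERFACE

Orientations are given as a 3x3 rotation matrix whose columns are the frame's x, y, z axes.
In Python, from station import sense, capture, finish_job, search_frame, masks_of gives the robot as it stands.
- The arm moves only by the tool drive_tool, never from a script. Its argument "rows" is a list of rows, each a list of 7 numbers: the opening in per cent of the stroke, from 0 (shut) to 100 (fully open), then the shift along the world's x, y, z in mm, then the turn, a rotation vector about the world's x, y, z in rad. In form: [[fingers, dx, dy, dz, wx, wy, wz], ...]. A call has 1 to 5 rows; each row shifts and turns the commanded pose from where the row before left it; what a row does not reach is not made up. A row lasts 1/12 s, in which the tool goes at most 41.7 mm and 7.16 degrees, less where a joint would pass 70% of its speed; a pose out of reach is approached as far as the arm can. A call is refused whole if a number of a shift passes 41.7 or a number of a turn 0.125, either way. A call with a gripper value outside its range is refused whole. The fingers move at their own pace and stop on an object; the grip force is fixed at half the most. Time passes only in rows, so rows that do not move let the fingers close. It gives the time, the measured TCP pose, the force, the opening and the grip force at its end, in the units of the state.
- sense(): the state, without advancing time (a new reading comes with each control period).
- capture(name): name is "scene" or "side" or "wrist"; returns a dict with "frame" (480x640x3 uint8, red, green, blue), "z_map" (480x640 float32, m along the optical axis (not along the pixel's ray), 0 where there is no reading), "fx", "fy", "cx", "cy" (pixels), "R" (3x3) and "t" (3): a world point X has camera coordinates R X + t; the wrist camera has in their place "T_tool_cam" (4x4, takes a point from camera to tool coordinates, whose origin is the TCP and whose axes are the flange's). Camera axes: x right, y down, z forward; pixel columns grow to the right and rows downward; lengths in m; the calibration is good to about 2 mm. A picture is of the moment at which its call begins: read the wrist's pose just before it.
- finish_job(): hands the job in; it is judged then, once.
Trained networks look in a picture, given as the dict that the camera call returned (one of the last four; its "shot" number tells which), for a name from the list of things; names that differ only in an ending like _2 or _b are one class to them, and where a whole thing is asked for, a point or a joint stands for the part that bears it (a point fixed in the world has none). Each returns a list of dicts, best first, with "p" (0 to 1); they miss things now and then, are a little off and sometimes report something else, mostly with a low value. They report only what shows in the picture. A call takes as long as a camera call.
- search_frame(label, picture): "xy" ([column, row] in pixels, amid what is visible of it).
- masks_of(label, picture): "region" (480x640 bool, what is visible of it) and "xy" ([column, row] in pixels, amid what is visible of it).
The state is a dict: "time_s": time; "joints": joint angles; "joint_velocities": joint speeds; "effort": joint torques, N m; "tcp_pos": TCP position; "ee_rot": TCP orientation; "wrist_force": force on the tool from outside, world axes, zero at the start; "moment": the same for the moment, N m; "gripper_width": opening from 0.0 (shut) to 1.0 (fully open); "gripper_force": force on a finger pad.
Only numpy, scipy, OpenCV 4.12 (cv2) and the standard library are available. Lean on these libraries where they do the work, as an engineer would, in place of code of your own. Each camera call takes 0.05 s, during which the arm holds its last target. There are 200 camera calls.

## Working session

There is one attempt and no reset: what is moved stays moved. The work goes in short steps, Python scripts to look and compute and a tool call to move; the robot and the scene stay as the last step left them, time stands still between calls to the robot, and variables do not carry over. Pictures are saved under pics/ and viewed, at most 10 in all, crops included, and the job is handed in when it is done.

Besides the shell and the picture viewer there is one more tool, called after "Request:" as a command line: name --pt "numbers of a row" for each row, then --argument value for the rest. drive_tool: Moves the arm, as the interface text tells. Its arguments: {"type":"object","properties":{"rows":{"type":"array"}},"required":["rows"]}

```bash
mkdir -p pics
cat > h.py <<'E'
import numpy as np, cv2
from station import *
def pts(c):
    z=c["z_map"];v,u=np.indices(z.shape)
    P=np.stack([(u-c["cx"])*z/c["fx"],(v-c["cy"])*z/c["fy"],z],-1)
    return (P-np.array(c["t"]))@np.array(c["R"])
def look(cam,save=None):
    c=capture(cam);W=pts(c);f=c["frame"].copy()
    for d in search_frame("pad_a",c):
        u,v=map(int,np.round(d["xy"]));w=W[v-3:v+4,u-3:u+4].reshape(-1,3)
        print(cam,round(d["p"],2),(u,v),np.median(w,0).round(4))
        cv2.circle(f,(u,v),4,(255,0,0),1)
    if save: cv2.imwrite("pics/"+save,f[:,:,::-1])
    return c,W
E
python3 - <<'E'
from h import *
look("scene","s1.png");look("side","d1.png");s=sense();print(s["time_s"],s["tcp_pos"],s["ee_rot"],s["gripper_width"])
E
```

```text
scene 0.73 (229, 202) [ 0.4855 -0.2595  0.1199]
scene 0.7 (466, 289) [0.4804 0.27   0.0775]
scene 0.63 (324, 251) [0.5515 0.0075 0.1206]
side 0.7 (339, 284) [0.5162 0.0165 0.1044]
side 0.65 (438, 221) [ 0.4515 -0.258   0.1043]
side 0.63 (271, 435) [0.4633 0.2687 0.076 ]
0.2 [6.24677507e-01 2.52432881e-06 2.40894285e-01] [[-1.28146323e-04 -9.99999183e-01 -1.27199433e-03]
 [-9.99999987e-01  1.28266986e-04 -9.47804314e-05]
 [ 9.49435088e-05  1.27198217e-03 -9.99999187e-01]] 0.9990178222996616
```

View pics/s1.png

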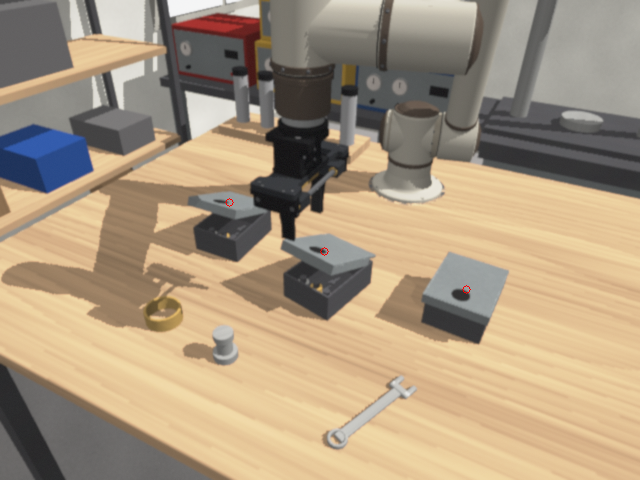

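View pics/d1.png

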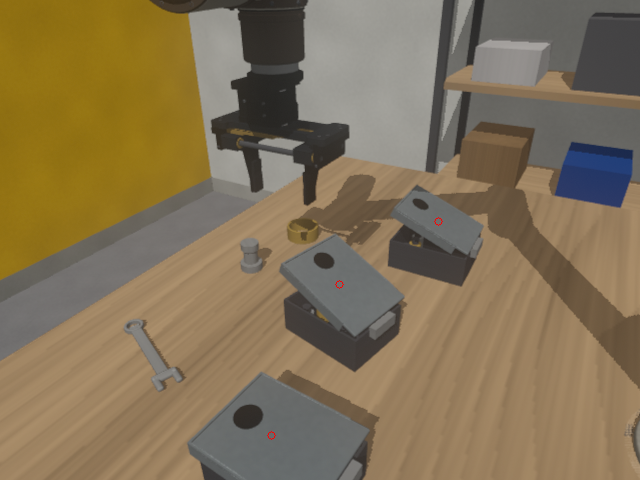

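The detections (red rings) mark the lid middles. The black discs themselves sit at about (421,205), (324,261) and (248,416) in the side view. The two left-hand lids in the scene view are open, and the one at +y is shut.

Run:
```python
from h import *
for cam,L in (("side",[(421,205),(324,261),(248,416)]),("scene",[(222,203),(319,250),(461,294)])):
    c=capture(cam);W=pts(c);g=c["frame"].max(2)
    for u,v in L:
        m=np.zeros(g.shape,bool);m[v-14:v+15,u-18:u+19]=1
        m&=(g<45)&(W[...,2]>.06)&(W[...,2]<.14)
        n,l=cv2.connectedComponents(m.astype(np.uint8)); k=np.bincount(l[m]).argmax() if m.any() else 0
        k=l==k; print(cam,(u,v),k.sum(),np.median(W[k],0).round(4), np.ptp(W[k],axis=0).round(3))
```

```text
side (421, 205) 307200 [ 0.6334 -0.2754 -0.0008] [2.358 2.153 1.283]
side (324, 261) 307200 [ 0.6334 -0.2754 -0.0008] [2.358 2.153 1.283]
side (248, 416) 307200 [ 0.6334 -0.2754 -0.0008] [2.358 2.153 1.283]
scene (222, 203) 307200 [5.098e-01 1.190e-02 2.000e-04] [3.384 2.397 1.429]
scene (319, 250) 307200 [5.098e-01 1.190e-02 2.000e-04] [3.384 2.397 1.429]
scene (461, 294) 307200 [5.098e-01 1.190e-02 2.000e-04] [3.384 2.397 1.429]
```

Run:
```python
from h import *
for cam,L in (("side",[(421,205),(324,261),(248,416)]),("scene",[(222,203),(319,250),(461,294)])):
    c=capture(cam);W=pts(c);g=c["frame"].max(2)
    for u,v in L:
        m=np.zeros(g.shape,bool);m[v-14:v+15,u-18:u+19]=1
        m&=(g<65)&(W[...,2]>.06)&(W[...,2]<.14)
        print(cam,g[v,u],W[v,u].round(4),m.sum(),end=' ')
        if m.any():
            n,l=cv2.connectedComponents(m.astype(np.uint8)); k=l==np.bincount(l[m]).argmax()
            print(k.sum(),np.median(W[k],0).round(4), np.ptp(W[k],axis=0).round(3))
print(sense()["time_s"])
```

```text
side 56 [ 0.4924 -0.2727  0.1218] 101 101 [ 0.4964 -0.2756  0.123 ] [0.028 0.031 0.012]
side 55 [ 0.5547 -0.0054  0.122 ] 232 232 [ 0.5565 -0.0067  0.1225] [0.029 0.032 0.014]
side 48 [0.5004 0.2618 0.0769] 542 542 [0.5007 0.2624 0.0769] [0.034 0.033 0.005]
scene 111 [ 0.5059 -0.2622  0.1261] 5 5 [ 0.4968 -0.2728  0.1237] [0.01  0.004 0.005]
scene 51 [ 0.5581 -0.      0.1241] 31 31 [ 0.5583 -0.0048  0.1244] [0.016 0.021 0.007]
scene 52 [0.5002 0.2651 0.0784] 121 121 [0.5015 0.2644 0.0777] [0.029 0.028 0.005]
0.4
```

Request:
drive_tool --pt "0 -18 -1 -14 0 0 0" --pt "0 -18 -1 -14 0 0 0" --pt "0 -18 -1 -14 0 0 0" --pt "0 -18 -1 -14 0 0 0" --pt "0 0 0 -10 0 0 0"

```text
time_s: 0.82
tcp_pos: [0.5493, -0.0044, 0.1745]
ee_rot: [[-0.001, -1.0, -0.003], [-1.0, 0.001, 0.0], [-0.0, 0.003, -1.0]]
wrist_force: [-1.1, 0.1, -0.1]
gripper_width: 0.707
gripper_force: 0.0
```

Request:
drive_tool --pt "0 0 0 0 0 0 0" --pt "0 0 0 0 0 0 0" --pt "0 0 0 0 0 0 0" --pt "0 0 0 0 0 0 0"

```text
time_s: 1.15
tcp_pos: [0.5543, -0.0038, 0.1764]
ee_rot: [[0.0, -1.0, 0.002], [-1.0, -0.0, 0.0], [-0.0, -0.002, -1.0]]
wrist_force: [-0.1, -0.3, -0.5]
gripper_width: 0.401
gripper_force: 0.0
```

Request:
drive_tool --pt "0 0 0 0 0 0 0" --pt "0 0 0 0 0 0 0" --pt "0 0 0 0 0 0 0" --pt "0 0 0 0 0 0 0" --pt "0 0 0 0 0 0 0"

```text
time_s: 1.57
tcp_pos: [0.553, -0.004, 0.1756]
ee_rot: [[0.0, -1.0, 0.0], [-1.0, -0.0, -0.0], [0.0, -0.0, -1.0]]
wrist_force: [0.2, -0.9, 0.0]
gripper_width: 0.045
gripper_force: 0.0
```

Request:
drive_tool --pt "0 0 0 -4 0 0 0" --pt "0 0 0 -4 0 0 0" --pt "0 0 0 -4 0 0 0" --pt "0 0 0 -4 0 0 0" --pt "0 0 0 -4 0 0 0"

```text
time_s: 1.98
tcp_pos: [0.5528, -0.004, 0.1549]
ee_rot: [[0.0, -1.0, -0.001], [-1.0, -0.0, -0.0], [0.0, 0.001, -1.0]]
wrist_force: [0.3, -0.2, 0.5]
gripper_width: 0.007
gripper_force: 0.0
```

Request:
drive_tool --pt "0 1 0 -4 0 0 0" --pt "0 1 0 -4 0 0 0" --pt "0 1 0 -4 0 0 0" --pt "0 1 -1 -4 0 0 0" --pt "0 1 0 -4 0 0 0"

```text
time_s: 2.4
tcp_pos: [0.5588, -0.005, 0.1357]
ee_rot: [[0.0, -1.0, 0.002], [-1.0, -0.0, 0.0], [-0.0, -0.002, -1.0]]
wrist_force: [0.9, -0.9, 2.2]
gripper_width: 0.007
gripper_force: 1.0
```

Request:
drive_tool --pt "0 1 0 -4 0 0 0" --pt "0 1 -1 -4 0 0 0" --pt "0 1 0 -4 0 0 0" --pt "0 1 -1 -4 0 0 0" --pt "0 1 0 -4 0 0 0"

```text
time_s: 2.82
tcp_pos: [0.5634, -0.0069, 0.1154]
ee_rot: [[0.0, -1.0, 0.001], [-1.0, -0.0, 0.0], [-0.0, -0.001, -1.0]]
wrist_force: [1.3, 0.4, 2.9]
gripper_width: 0.004
gripper_force: 1.3
```

Request:
drive_tool --pt "0 1 0 -4 0 0 0" --pt "0 1 -1 -4 0 0 0" --pt "0 0 0 -4 0 0 0" --pt "0 0 0 -4 0 0 0" --pt "0 0 0 -4 0 0 0"

```text
time_s: 3.23
tcp_pos: [0.566, -0.008, 0.0957]
ee_rot: [[0.0, -1.0, 0.002], [-1.0, -0.0, -0.0], [0.0, -0.002, -1.0]]
wrist_force: [3.0, -0.7, 3.6]
gripper_width: 0.003
gripper_force: 1.8
```

Tip at about 77 mm now; continue to the end stop.

Request:
drive_tool --pt "0 0 0 -3 0 0 0" --pt "0 0 0 -3 0 0 0" --pt "0 0 0 -2 0 0 0" --pt "0 0 0 -2 0 0 0"

```text
time_s: 3.57
tcp_pos: [0.566, -0.0081, 0.0884]
ee_rot: [[0.002, -1.0, 0.002], [-1.0, -0.002, -0.001], [0.001, -0.002, -1.0]]
wrist_force: [-6.5, 1.6, 28.2]
gripper_width: 0.002
gripper_force: 14.0
```

Request:
drive_tool --pt "0 0 0 0 0 0 0" --pt "0 0 0 0 0 0 0" --pt "0 0 0 0 0 0 0" --pt "0 0 0 0 0 0 0"

```text
time_s: 3.9
tcp_pos: [0.5659, -0.008, 0.0886]
ee_rot: [[0.001, -1.0, 0.003], [-1.0, -0.001, -0.001], [0.001, -0.003, -1.0]]
wrist_force: [-2.8, 0.7, 17.8]
gripper_width: 0.008
gripper_force: 8.8
```

Request:
drive_tool --pt "0 0 0 0 0 0 0" --pt "0 0 0 4 0 0 0" --pt "0 0 0 4 0 0 0" --pt "0 0 0 4 0 0 0" --pt "0 0 0 5 0 0 0"

```text
time_s: 4.32
tcp_pos: [0.563, -0.0083, 0.1014]
ee_rot: [[-0.001, -1.0, -0.005], [-1.0, 0.001, -0.0], [0.0, 0.005, -1.0]]
wrist_force: [-0.2, 0.9, -0.3]
gripper_width: 0.008
gripper_force: 0.0
```

Request:
drive_tool --pt "0 0 0 10 0 0 0" --pt "0 0 0 15 0 0 0" --pt "0 0 0 20 0 0 0" --pt "0 0 0 20 0 0 0" --pt "0 0 0 15 0 0 0"

```text
time_s: 4.73
tcp_pos: [0.5648, -0.008, 0.1842]
ee_rot: [[0.0, -1.0, -0.0], [-1.0, -0.0, -0.0], [0.0, 0.0, -1.0]]
wrist_force: [0.0, -0.5, -0.8]
gripper_width: 0.01
gripper_force: 0.0
```

Run:
```python
from h import *
look("side","d2.png");s=sense();print(s["time_s"],s["tcp_pos"])
```

```text
side 0.69 (338, 295) [0.522  0.0083 0.0764]
side 0.62 (272, 439) [0.4593 0.2727 0.0762]
side 0.6 (438, 220) [ 0.4527 -0.2611  0.1047]
4.8333 [ 0.56617372 -0.00781255  0.18552274]
```

Request:
drive_tool --pt "0 -9 -30 0 0 0 0" --pt "0 -9 -38 0 0 0 0" --pt "0 -10 -38 0 0 0 0" --pt "0 -10 -38 0 0 0 0" --pt "0 -10 -38 0 0 0 0"

```text
time_s: 5.25
tcp_pos: [0.5153, -0.1911, 0.1814]
ee_rot: [[0.0, -1.0, -0.003], [-1.0, -0.0, 0.001], [-0.001, 0.003, -1.0]]
wrist_force: [1.1, -0.3, -0.8]
gripper_width: 0.007
gripper_force: 0.0
```

Request:
drive_tool --pt "0 -10 -38 0 0 0 0" --pt "0 -10 -30 0 0 0 0" --pt "0 -5 -15 -5 0 0 0" --pt "0 0 0 -5 0 0 0" --pt "0 0 0 0 0 0 0"

```text
time_s: 5.67
tcp_pos: [0.4901, -0.2731, 0.1703]
ee_rot: [[-0.003, -1.0, -0.004], [-1.0, 0.003, 0.002], [-0.002, 0.004, -1.0]]
wrist_force: [-0.2, 0.9, 0.1]
gripper_width: 0.006
gripper_force: 0.0
```

Request:
drive_tool --pt "0 0 0 -4 0 0 0" --pt "0 0 0 -4 0 0 0" --pt "0 0 0 -4 0 0 0" --pt "0 0 0 -4 0 0 0" --pt "0 0 0 -4 0 0 0"

```text
time_s: 6.08
tcp_pos: [0.4922, -0.2723, 0.1521]
ee_rot: [[0.001, -1.0, -0.0], [-1.0, -0.001, 0.0], [-0.0, 0.0, -1.0]]
wrist_force: [0.1, 0.0, 0.3]
gripper_width: 0.005
gripper_force: 0.0
```

Request:
drive_tool --pt "0 1 0 -4 0 0 0" --pt "0 1 0 -4 0 0 0" --pt "0 1 0 -4 0 0 0" --pt "0 1 -1 -4 0 0 0" --pt "0 1 0 -4 0 0 0"

```text
time_s: 6.5
tcp_pos: [0.4976, -0.2741, 0.1326]
ee_rot: [[0.0, -1.0, 0.001], [-1.0, -0.0, -0.0], [0.0, -0.001, -1.0]]
wrist_force: [0.6, -0.1, 2.4]
gripper_width: 0.008
gripper_force: 0.9
```

Request:
drive_tool --pt "0 1 0 -4 0 0 0" --pt "0 1 -1 -4 0 0 0" --pt "0 1 0 -4 0 0 0" --pt "0 1 -1 -4 0 0 0" --pt "0 1 0 -4 0 0 0"

```text
time_s: 6.92
tcp_pos: [0.502, -0.276, 0.1122]
ee_rot: [[-0.0, -1.0, -0.0], [-1.0, 0.0, 0.0], [-0.0, 0.0, -1.0]]
wrist_force: [0.4, 1.7, 2.0]
gripper_width: 0.005
gripper_force: 1.2
```

Request:
drive_tool --pt "0 1 0 -4 0 0 0" --pt "0 1 -1 -4 0 0 0" --pt "0 0 0 -4 0 0 0" --pt "0 0 0 -4 0 0 0" --pt "0 0 0 -3 0 0 0"

```text
time_s: 7.33
tcp_pos: [0.5044, -0.277, 0.0933]
ee_rot: [[0.0, -1.0, 0.001], [-1.0, -0.0, -0.0], [0.0, -0.001, -1.0]]
wrist_force: [1.3, 2.7, 3.6]
gripper_width: 0.007
gripper_force: 1.7
```

Request:
drive_tool --pt "0 0 0 -3 0 0 0" --pt "0 0 0 -2 0 0 0" --pt "0 0 0 -2 0 0 0"

```text
time_s: 7.58
tcp_pos: [0.5047, -0.2771, 0.0887]
ee_rot: [[0.001, -1.0, 0.001], [-1.0, -0.001, -0.001], [0.001, -0.001, -1.0]]
wrist_force: [-3.4, 7.5, 25.3]
gripper_width: 0.004
gripper_force: 12.6
```

Request:
drive_tool --pt "0 0 0 0 0 0 0" --pt "0 0 0 0 0 0 0" --pt "0 0 0 0 0 0 0" --pt "0 0 0 0 0 0 0" --pt "0 0 0 0 0 0 0"

```text
time_s: 8.0
tcp_pos: [0.5046, -0.277, 0.0888]
ee_rot: [[0.001, -1.0, 0.002], [-1.0, -0.001, -0.001], [0.001, -0.002, -1.0]]
wrist_force: [-2.2, 4.4, 13.3]
gripper_width: 0.007
gripper_force: 6.7
```

Request:
drive_tool --pt "0 0 0 4 0 0 0" --pt "0 0 0 4 0 0 0" --pt "0 0 0 4 0 0 0" --pt "0 0 0 5 0 0 0" --pt "0 0 0 10 0 0 0"

```text
time_s: 8.42
tcp_pos: [0.5027, -0.2768, 0.1125]
ee_rot: [[-0.001, -1.0, -0.004], [-1.0, 0.001, 0.001], [-0.001, 0.004, -1.0]]
wrist_force: [-0.0, 0.5, 0.2]
gripper_width: 0.002
gripper_force: 0.0
```

Request:
drive_tool --pt "0 0 0 20 0 0 0" --pt "0 0 0 20 0 0 0" --pt "0 0 0 20 0 0 0" --pt "0 0 0 20 0 0 0" --pt "0 0 0 0 0 0 0"

```text
time_s: 8.83
tcp_pos: [0.5061, -0.2781, 0.1986]
ee_rot: [[0.001, -1.0, 0.008], [-1.0, -0.001, -0.004], [0.004, -0.008, -1.0]]
wrist_force: [0.6, 0.3, 0.8]
gripper_width: 0.003
gripper_force: 0.0
```

Request:
drive_tool --pt "0 0 0 0 0 0 0" --pt "0 0 0 0 0 0 0" --pt "0 0 0 0 0 0 0" --pt "0 0 0 0 0 0 0" --pt "0 0 0 0 0 0 0"

```text
time_s: 9.25
tcp_pos: [0.5036, -0.2769, 0.1926]
ee_rot: [[-0.0, -1.0, -0.002], [-1.0, 0.0, 0.0], [-0.0, 0.002, -1.0]]
wrist_force: [0.2, -0.6, -0.7]
gripper_width: 0.007
gripper_force: 0.0
```

Run:
```python
from h import *
look("side","d3.png");look("scene");s=sense();print(s["time_s"],s["tcp_pos"],s["wrist_force"])
```

```text
side 0.94 (339, 299) [0.5155 0.0166 0.0761]
side 0.89 (272, 437) [0.4608 0.2704 0.0763]
side 0.74 (436, 234) [ 0.4521 -0.258   0.0758]
scene 0.67 (467, 288) [0.4754 0.2708 0.0771]
scene 0.56 (228, 216) [ 0.4795 -0.2697  0.077 ]
9.45 [ 0.50389793 -0.27695394  0.19321109] [-0.18514372 -0.63573087  0.29529909]
```

All three lids measure about 77 mm and the tool is clear.

```bash
python3 -c "
from station import *
print(finish_job())"
```

```text
the job is handed in; nothing more can be done
None
```

Both open lids are pressed shut and latched; all three read about 76–77 mm, the already-shut lid was left alone, and the job was handed in at about 9.5 s with the arm clear (no verdict was returned).

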